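Rock the lug feeder over to the right chute

ROBOT

A 6-joint arm with a two-finger parallel gripper is mounted at the origin on the work surface. World frame = base frame: x ahead of the robot, y to its left, z up, the work surface at z = 0. Lengths are in m, angles in degrees, forces in N, time in s.
With the tool pointing down it reaches from about 0.4 to 0.825 m from the base axis. Payload 7 kg.
Tool frame: the origin (TCP) lies on the centre line of the jaws, within the pads' length; the fingertips stand r.nose_length ahead of it and the grasp point (between the pads) lies 2 mm behind it (r.nose_length is the distance from the TCP to the fingertips, in m); z points along the fingers, y is the direction in which the jaws open and shut (so a half turn about z gives the same grasp; the last joint's range is limited). The gripper opens to 88 mm and grips with 3 to 60 N. Pads are 19 mm wide; open, the fingers measure 130 mm over their backs; the gripper's body (78 mm by 193 mm) begins 47 mm behind the grasp point.
Start: joints at [-47.206, 20.546, 0.682, 0, -70.136, -16.507], TCP at [0.299, -0.605, 0.244] pointing down, gripper open.
Joint ranges: [-176.03, 176.03], [-82.01, 121.73], [-58.28, 71.71], [-173.87, 95.51], [-174.79, -0.11], [-173.66, 173.66]. Speed limits (degrees/s): [136.94, 136.94, 172.46, 180, 180, 180].

INTERFACE

Orientations are given as [roll, pitch, yaw] about the fixed x, y, z axes, in that order (R = Rz(yaw) Ry(pitch) Rx(roll)).
In Python, from plant import r gives the robot as it stands.
- The arm moves only by the tool apply_moves, never from a script. Its argument "targets" is a list of rows, each a list of 3 entries, a list of its own where there are three numbers: the shift along the tool's x, y, z scaled (see below), then the turn, a rotation vector about the tool's x, y, z scaled (see below), then the finger opening in mm, from 0 to 87.6. A call has 1 to 5 rows; each row shifts and turns the pose as measured when the row begins, along the tool's axes as they then stand; what a row does not reach is not made up. The controller multiplies each number of a shift by 0.04 m and each number of a turn by 8 degrees. A row lasts 1/10 s, in which the tool goes at most 50 mm and 8.59 degrees, less where a joint would pass 70% of its speed; a pose out of reach is approached as far as the arm can. A call with a number of a shift or a turn outside -1 to 1 is refused whole. A call with a gripper value outside its range is refused whole. The fingers move at their own pace and stop on an object; "squeeze" is the grip in N (left out, the last holds). Time passes only in rows, so rows that do not move let the fingers close. It gives the time, the measured TCP pose, the force and the opening at its end, in the units of the state.
- r.get_state(): the state, without advancing time (a new reading comes with each control period).
- r.capture(name): name is "scene" or "top" or "wrist"; returns a dict with "img" (400x640x3 uint8, blue, green, red), "z_map" (400x640 float32, m along the optical axis (not along the pixel's ray), 0 where there is no reading), "fx", "fy", "cx", "cy" (pixels), "camera_from_world" (4x4, takes a point from world to camera coordinates); the wrist camera has in their place "mount" (4x4, takes a point from camera to tool coordinates, whose origin is the TCP and whose axes are the flange's). Camera axes: x right, y up, looking along -z (the intrinsics and any distortion apply to the point x, -y, -z); pixel columns grow to the right and rows downward; lengths in m; the calibration is good to about 2 mm. A picture is of the moment at which its call begins: read the wrist's pose just before it.
- r.close_job(): hands the job in, once; it reports no verdict.
The state is a dict: "time_s": time; "joints": joint angles; "qd": joint speeds; "joint_torque": joint torques, N m; "tcp_pos": TCP position; "eef_rot": TCP orientation; "contact_force": force on the tool from outside, world axes, zero at the start; "moment": the same for the moment, N m; "gripper_width": finger opening in m.
Only numpy, scipy, OpenCV 4.12 (cv2) and the standard library are available. Lean on these libraries where they do the work, as an engineer would, in place of code of your own. Each camera call takes 0.05 s, during which the arm holds its last target.

TASK

The seesaw on the parts feeder is tipped towards the left bin, which is taken. First press the seesaw's raised right end down until it has rocked fully over to the right; then press down the tail of the gate latch until the latch is fully open, so that the three copper lug shells roll down into the empty right bin. Only press with the fingertips: do not touch or carry the shells, leave both the seesaw and the latch as you set them, and disturb nothing else on the counter or in the left bin.

Things in the scene. Friction and masses are not known exactly. Their poses are not given: they have to be found in the camera images.
- feeder: Fixed parts feeder; base plate 150 (x) x 560 (y) x 10 mm. Origin: centre of its underside, on the counter. x points away from the robot, y to the robot's left; turned up to 0.35 rad. Steel seesaw trough in the middle, a chute and bin at either end. The feed ramp covers the seesaw's left half (y 12 to 135 mm, top 170 mm high). Paddles and latch tail stick out to the robot's side.
- seesaw (a joint): Seesaw trough, 200 x 60 mm, 22 mm high; pivot along feeder x through feeder point (0, 0, 75 mm). In rad: -0.28 left end fully down (feeds left chute), 0 level, +0.28 right end fully down (feeds right chute, at its stop). Begins between -0.28 and -0.2. Stiff pivot (0.12 N m, about 1.5 N at the paddle): it stays where it is left; the shells do not move it.
- paddle (a point): Middle of the top of the flat steel finger paddle at the seesaw's right end, 34 mm wide (y), reaching 30 to 79 mm in front of the feeder's centre line, 4 mm thick. Point: 60 mm in front of and 88 mm right of the pivot's middle. Pressed down it sinks almost vertically from about 100 to 54 mm above the counter (joint +0.28). A like paddle at the left end rises meanwhile.
- gate (a joint): Gate latch, a black steel rocker arm on a pivot along feeder y at feeder point (-41, 30, 149 mm). Its tongue hangs into the ramp and holds back the shells, its tail points to the robot. In rad: 0 shut, 0.85 fully open (stop); begins 0 to 0.05. Pressing the tail down lifts the tongue; above about 0.6 the shells pass. Stiff pivot (0.06 N m, 1 to 2 N at the pad): it stays where it is left.
- gate_pad (a point): Middle of the top of the thumb pad on the latch's tail, 36 mm long (feeder x), 26 mm wide, 60 mm from the pivot. Shut, it slopes up towards the robot at 0.35 rad, this point 172 mm above the counter and at feeder (-97, 30) mm; fully open it slopes down at 0.5 rad, point 122 mm above the counter. It moves almost straight down (within 8 mm).
- right_bin (a point): Centre of the inner floor of the right bin, 13.5 mm above the counter; its axes are the feeder's. The floor is flat, 62 mm (x) by about 105 mm (y), walls 43 mm high, and the chute slopes into it from the seesaw's side.
- shell1: Copper lug shell 1 of three alike (nearest the gate at the start): a barrel 24 mm in diameter, 48 mm long, about 60 g, lying across the feed ramp and waiting behind the gate latch; it rolls. Origin: its centre; its own x is its long axis.
- shell2: Copper lug shell 2 of three alike (the middle one at the start): a barrel 24 mm in diameter, 48 mm long, about 60 g, lying across the feed ramp and waiting behind the gate latch; it rolls. Origin: its centre; its own x is its long axis.
- shell3: Copper lug shell 3 of three alike (the hindmost at the start): a barrel 24 mm in diameter, 48 mm long, about 60 g, lying across the feed ramp and waiting behind the gate latch; it rolls. Origin: its centre; its own x is its long axis.
- claw: black steel hoop claw, 18 x 40 x 34 mm, origin under its base; it lies in the feeder's left bin (bystander)
- washer: grey rubber washer, 32 mm across, 5 mm thick, origin under its centre; it lies in the feeder's left bin (bystander)
- key_handle: walnut drum key handle lying on the counter, 85 mm crossbar of 22 mm diameter along its x, with a short steel shank towards its +y; top 23 mm above the counter; origin under the crossbar's middle (bystander)
- tension_rod: steel tension rod lying on the counter, 100 mm along its x, 12 mm high (bystander)
- jar: small glass jar of 52 mm diameter, 60 mm high, standing behind the feeder (bystander)
- lug_block: walnut block 50 x 50 x 30 mm with a steel pin of 16 mm diameter on it (60 mm high in all), standing behind the feeder (bystander)
- driver: screwdriver with a wooden handle, 160 mm long, lying behind the feeder (bystander)
There are look-alikes about, which are no part of the job. Leave any blue, turquoise or white look-alike of the shell2 alone.

How it is judged:
By the outcome, as a careful person would: the job done as asked, in the order asked, and still so for the second after the job is handed in, with the robot touching nothing.
It also fails if it takes over 38 s, if anything falls off the work surface, if the arm or the gripper's body presses on something with over 40 N, if the wrist force passes 120 N, or if a joint passes its speed limit or range.

## Working session

There is one attempt and no reset: what is moved stays moved. The work goes in short steps, Python scripts to look and compute and a tool call to move; the robot and the scene stay as the last step left them, time stands still between calls to the robot, and variables do not carry over. Pictures are saved under pics/ and viewed, and the job is handed in when it is done.

Besides the shell and the picture viewer there is one more tool, called as a command line: name --argument value ..., lists and objects as JSON in quotes. apply_moves: Moves the arm, as the interface text tells. Its arguments: {"type":"object","properties":{"targets":{"type":"array","items":{"type":"array"}},"squeeze":{"type":"number"}},"required":["targets"]}

```bash
mkdir -p pics; ls
python3 - <<'E'
from plant import r
import cv2,numpy as np,pickle
print(r.get_state()); print(r.nose_length)
for n in("scene","top"):
    c=r.capture(n); cv2.imwrite(f"pics/{n}0.png",c["img"]); pickle.dump(c,open(f"{n}0.pkl","wb"))
    print(n,c["fx"],c["fy"],c["cx"],c["cy"],c["camera_from_world"],[k for k in c])
E
```

```text
pics
{'time_s': 0.0, 'joints': array([-4.72052996e+01,  2.05908519e+01,  6.33208897e-01, -1.92612767e-02,
       -7.01354804e+01, -1.65073227e+01]), 'qd': array([ 0.04340012,  0.01352311, -0.04467819,  0.07122546,  0.00946168,
       -0.06000758]), 'joint_torque': array([-1.61707278e-03, -5.82711732e+01,  2.93049073e+01,  6.99695528e+00,
        6.77060147e-03, -2.00475574e-04]), 'tcp_pos': array([ 0.29871203, -0.60479042,  0.24262766]), 'eef_rot': array([ 1.79905570e+02, -9.10184318e-03, -1.53719174e+02]), 'contact_force': array([-0.2321171 ,  0.40313986, -0.21126901]), 'moment': array([-0.0267147 , -0.04043735, -0.02534553]), 'gripper_width': 0.08775035345101875}
0.017
scene 388.5858565835725 388.5858565835725 313.08042404165 198.78215684204747 [[-0.72767883  0.68565295 -0.01906693  0.39381623]
 [-0.52292722 -0.53656144  0.66230578  0.25514032]
 [ 0.44388133  0.49191651  0.74899099 -1.19600684]
 [ 0.          0.          0.          1.        ]] ['img', 'z_map', 'fx', 'fy', 'cx', 'cy', 'camera_from_world']
top 379.5632560458362 379.5632560458362 317.28399896155264 197.08308341886513 [[-0.15463528 -0.98795863 -0.00506727  0.11819744]
 [ 0.95989917 -0.15145342  0.23591407 -0.59375697]
 [-0.2338408   0.03161657  0.97176071 -0.96554993]
 [ 0.          0.          0.          1.        ]] ['img', 'z_map', 'fx', 'fy', 'cx', 'cy', 'camera_from_world']
```

View pics/scene0.png

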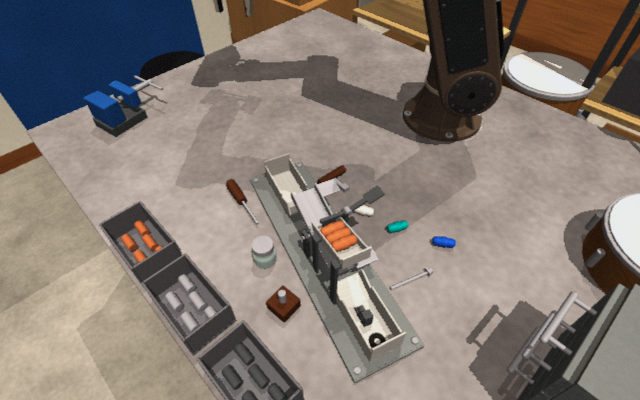

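View pics/top0.png

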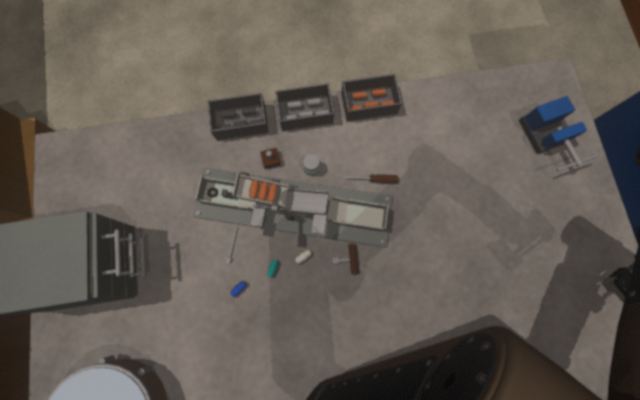

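```bash
cat > h.py <<'E'
import numpy as np,cv2,pickle
def world(c,u,v,z=None):
    T=np.linalg.inv(c["camera_from_world"])
    d=np.array([(u-c["cx"])/c["fx"],-(v-c["cy"])/c["fy"],-1.])
    if z is None:
        q=c["z_map"][int(round(v)),int(round(u))]; p=d*q
    else:
        D=T[:3,:3]@d; p=d*((z-T[2,3])/D[2])
    return T[:3,:3]@p+T[:3,3]
def pix(c,P):
    T=c["camera_from_world"];p=T[:3,:3]@np.array(P)+T[:3,3]
    return c["cx"]+c["fx"]*p[0]/-p[2], c["cy"]+c["fy"]*p[1]/p[2]
E
python3 - <<'E'
from h import *
a=pickle.load(open("top0.pkl","rb"));b=pickle.load(open("scene0.pkl","rb"))
cv2.imwrite("pics/top0c.png",cv2.resize(a["img"][155:255,185:405],None,fx=3.6,fy=3.6,interpolation=2))
cv2.imwrite("pics/scene0c.png",cv2.resize(b["img"][145:385,235:445],None,fx=2.5,fy=2.5,interpolation=2))
print((a["z_map"]>0).mean())
# plate pixels: depth height 0.006..0.014
T=np.linalg.inv(a["camera_from_world"])
P=np.array([[world(a,u,v) for u in range(640)] for v in range(400)])
m=(abs(P[...,2]-.010)<.004)
m[:150]=0;m[260:]=0;m[:,:185]=0;m[:,405:]=0
cv2.imwrite("pics/m.png",cv2.resize((m*255).astype(np.uint8)[155:255,185:405],None,fx=3.6,fy=3.6,interpolation=0))
E
```

```text
0.99615234375
```

View pics/top0c.png

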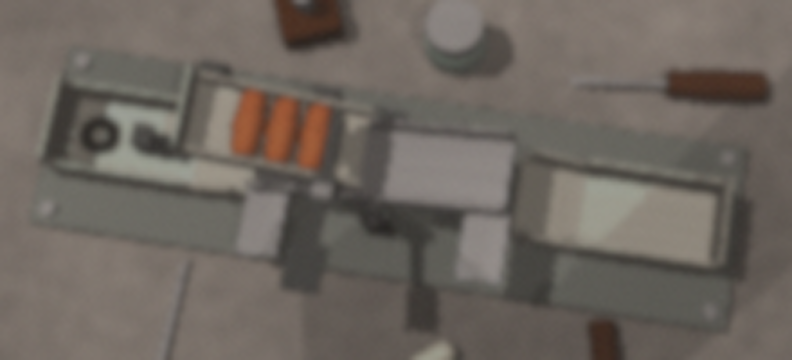

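View pics/scene0c.png

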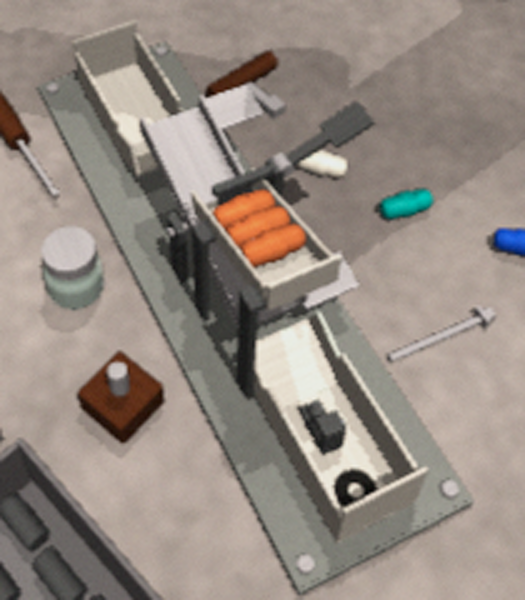

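View pics/m.png

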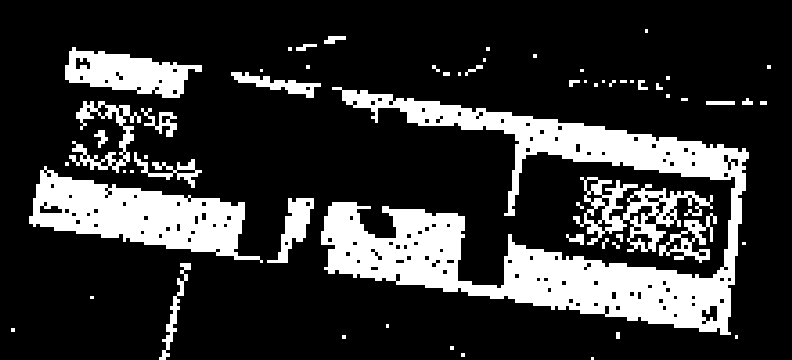

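The top crop shows the shells at (237–315,125) in the ramp, the right paddle at crop (482,245), the left paddle at (262,222), the latch from (380,218) towards (420,310), and the right bin at (640,215). Similar objects are the white, teal and blue shells on the counter, the orange shells in the far tray, and the left paddle. I'll fit the plate next.

```bash
cat > fit.py <<'E'
from h import *
a=pickle.load(open("top0.pkl","rb"));b=pickle.load(open("scene0.pkl","rb"))
P=np.array([[world(a,u,v) for u in range(640)] for v in range(400)])
m=(abs(P[...,2]-.010)<.004)
m[:150]=0;m[260:]=0;m[:,:185]=0;m[:,405:]=0
m=cv2.morphologyEx(m.astype(np.uint8),cv2.MORPH_OPEN,np.ones((2,2)))
n,l,s,_=cv2.connectedComponentsWithStats(m)
k=[i for i in range(1,n) if s[i,4]>30]
q=P[np.isin(l,k)][:,:2].astype(np.float32)
rc=cv2.minAreaRect(q*1000);print(rc)
box=cv2.boxPoints(rc);print(box)
E
python3 - <<'E'
from fit import *
for u,v in [(83,62),(47,209),(730,158),(711,311)]:
    print("screw",world(a,185+u/3.6-.36,155+v/3.6-.36,.012))
for u,v in [(53,87),(162,48),(451,488),(306,563)]:
    print("scr-scene",world(b,235+u/2.5-.3,145+v/2.5-.3,.012))
E
```

```text
((533.5892944335938, 114.69088745117188), (561.1666259765625, 290.5806884765625), 72.12208557128906)
[[ 309.1784  -107.74118]
 [ 585.7277  -196.9465 ]
 [ 758.0002   337.12296]
 [ 481.45087  426.32828]]
screw [0.74498629 0.32960255 0.012     ]
screw [0.62712224 0.36867239 0.012     ]
screw [ 0.58338448 -0.17669669  0.012     ]
screw [ 0.46517345 -0.13777662  0.012     ]
scr-scene [ 0.58354528 -0.1720428   0.012     ]
scr-scene [ 0.46288332 -0.13622432  0.012     ]
scr-scene [0.62765392 0.37019949 0.012     ]
scr-scene [0.74581842 0.33194097 0.012     ]
```

```bash
cat >> h.py <<'E'
YAW=np.arctan2(-.1618,.5064);O=np.array([.605,.097,0])
RF=np.array([[np.cos(YAW),-np.sin(YAW),0],[np.sin(YAW),np.cos(YAW),0],[0,0,1]])
def f2w(p): return O+RF@np.array(p)
def w2f(p): return RF.T@(np.array(p)-O)
E
python3 - <<'E'
from h import *
a=pickle.load(open("top0.pkl","rb"));b=pickle.load(open("scene0.pkl","rb"))
print(np.degrees(YAW))
pts=dict(paddle=(-.060,-.088,.098),pad=(-.097,.03,.172),rbin=(0,-.2,.0135),padopen=(-.097,.03,.122),paddlelow=(-.06,-.088,.054))
for k,p in pts.items(): print(k,f2w(p).round(4),np.round(pix(a,f2w(p)),1),np.round(pix(b,f2w(p)),1))
for c,n,(x,y,w,h,s) in((a,"top",(185,155,220,120,3.6)),(b,"scene",(235,145,210,240,2.5))):
    im=cv2.resize(c["img"][y:y+h,x:x+w],None,fx=s,fy=s,interpolation=2)
    for k in("paddle","pad"):
        u,v=pix(c,f2w(pts[k])); cv2.circle(im,(int((u-x+.5)*s),int((v-y+.5)*s)),3,(0,0,255),-1)
    cv2.imwrite(f"pics/{n}1.png",im)
def pf(c,reg,lo,hi):
    u0,u1,v0,v1=reg
    q=np.array([w2f(world(c,u,v)) for v in range(v0,v1) for u in range(u0,u1) if c["z_map"][v,u]>0])
    q=q[(q[:,2]>lo)&(q[:,2]<hi)]; return q
# paddle
q=pf(a,(305,330,205,240),.07,.12);q=q[q[:,0]<-.032];print("paddle top",q.min(0),q.max(0),np.median(q,0))
q=pf(b,(315,395,175,215),.12,.2);q=q[(q[:,0]<-.075)];print("pad scene",q.min(0),q.max(0),np.median(q,0))
q=pf(a,(285,325,200,250),.12,.2);q=q[(q[:,0]<-.075)];print("pad top",len(q)and(q.min(0),q.max(0),np.median(q,0)))
E
```

```text
-17.719214865210148
paddle [0.5211 0.0314 0.098 ] [319.6 225.9] [328.3 185.2]
pad [0.5217 0.1551 0.172 ] [268.9 228.5] [373.1 192.1]
rbin [ 0.5441 -0.0935  0.0135] [361.6 216.1] [287.  187.1]
padopen [0.5217 0.1551 0.122 ] [271.5 231.6] [370.7 208.6]
paddlelow [0.5211 0.0314 0.054 ] [319.6 228.5] [328.1 198.1]
paddle top [-0.08016433 -0.10184246  0.09390586] [-0.03210562 -0.06882466  0.10812504] [-0.05603108 -0.08530675  0.10137029]
pad scene [-0.1142378   0.01841381  0.15738666] [-0.07566873  0.04616863  0.17710801] [-0.09582255  0.03291097  0.16905933]
pad top 0
```

View pics/top1.png

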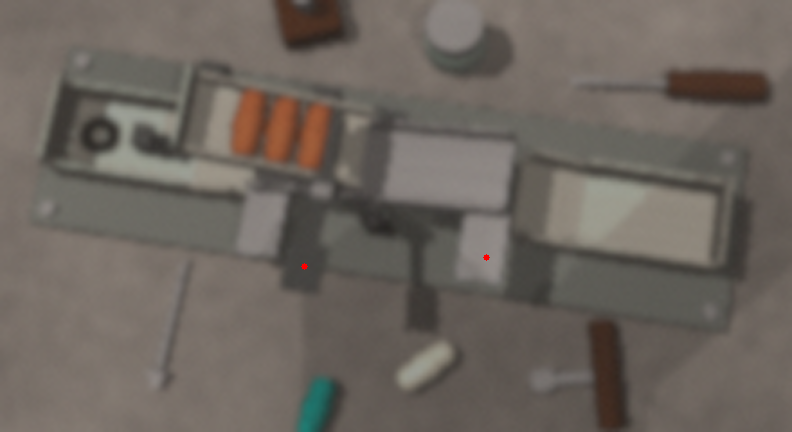

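View pics/scene1.png

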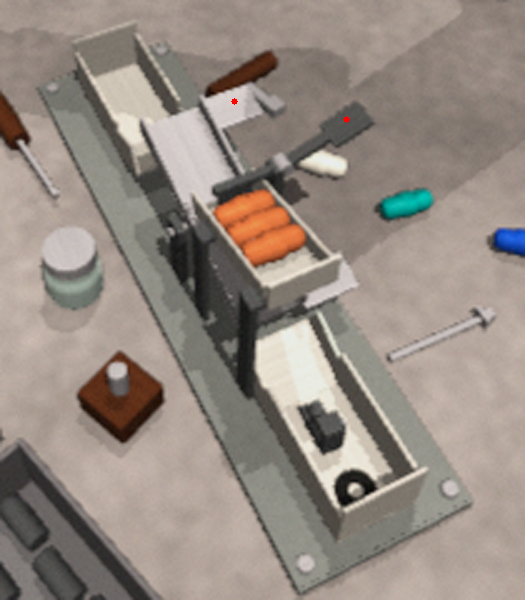

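Both predicted points land on the paddle and the latch pad, and the depth agrees to about 3 mm. I'll close the gripper and travel at the present height, which is clear of everything.

apply_moves --targets '[[[-0.8, 0.8, 0], [0, 0, 0], 0], [[-0.8, 0.8, 0], [0, 0, 0], 0], [[-0.8, 0.8, 0], [0, 0, 0], 0], [[-0.8, 0.8, 0], [0, 0, 0], 0], [[-0.8, 0.8, 0], [0, 0, 0], 0]]' --squeeze 5

```text
time_s: 0.6
tcp_pos: [0.3705, -0.3876, 0.238]
eef_rot: [179.6, -0.2, -154.2]
contact_force: [1.6, 0.5, 0.2]
gripper_width: 0.0531
```

apply_moves --targets '[[[-0.8, 0.8, 0], [0, 0, -1], 0], [[-0.7, 0.9, 0], [0, 0, -1], 0], [[-0.6, 0.95, 0], [0, 0, -1], 0], [[-0.5, 1, 0], [0, 0, -1], 0], [[-0.4, 1, 0], [0, 0, -1], 0]]'

```text
time_s: 1.1
tcp_pos: [0.3378, -0.1712, 0.2373]
eef_rot: [179.4, 0.1, -112.8]
contact_force: [0.2, 2.4, 0.5]
gripper_width: 0.0133
```

```bash
cat >> h.py <<'E'
from scipy.spatial.transform import Rotation as Ro
def go(s,tgt_w,jaw):  # tgt tcp world, jaw heading deg
    R=Ro.from_euler("xyz",s["eef_rot"],degrees=True).as_matrix()
    y=np.array([np.cos(np.radians(jaw)),np.sin(np.radians(jaw)),0]);z=np.array([0,0,-1.]);x=np.cross(y,z)
    G=np.stack([x,y,z],1)
    print("tcp f",w2f(s["tcp_pos"]).round(4),"tip z",round(s["tcp_pos"][2]-.017,4),"F",s["contact_force"].round(1),"t",s["time_s"],"w",s["gripper_width"])
    print("shift units",(R.T@(tgt_w-s["tcp_pos"])/.04).round(2),"turn units",(np.degrees(Ro.from_matrix(R.T@G).as_rotvec())/8).round(2))
E
python3 - <<'E'
from plant import r
from h import *
s=r.get_state();print(s["eef_rot"],s["joints"].round(1))
go(s,f2w((-.062,-.086,.2)),162.3)
E
```

```text
[ 1.79368119e+02  1.16565308e-01 -1.12757449e+02] [  3.1  -8.5 -33.3  -0.4 -65.8 -25.7]
tcp f [-0.1729 -0.3368  0.2373] tip z 0.2203 F [0.2 2.4 0.5] t 1.1 w 0.013292106546082939
shift units [-6.49 -2.22  0.92] turn units [ 0.08  0.02 -0.63]
```

apply_moves --targets '[[[-1, -0.4, 0], [0.08, 0, -0.6], 0], [[-1, -0.4, 0], [0, 0, 0], 0], [[-1, -0.4, 0], [0, 0, 0], 0], [[-1, -0.35, 0], [0, 0, 0], 0], [[-1, -0.35, 0], [0, 0, 0], 0]]'

```text
time_s: 1.6
tcp_pos: [0.4694, 0.0016, 0.2405]
eef_rot: [-179.6, 0.5, -107.4]
contact_force: [1.5, -0.7, 1.0]
gripper_width: 0.0005
```

Run:
```python
from plant import r
from h import *
s=r.get_state();print(s["eef_rot"],s["joints"].round(1))
go(s,f2w((-.062,-.086,.2)),162.3)
```

```text
[-179.63475329    0.45133301 -107.36057594] [ 24.2   0.6 -24.8  -0.1 -64.1 -41.6]
tcp f [-0.1002 -0.1322  0.2405] tip z 0.2235 F [ 1.5 -0.7  1. ] t 1.6 w 0.0005184581831093611
shift units [-1.14 -0.96  1.03] turn units [-0.05  0.06  0.04]
```

apply_moves --targets '[[[-0.7, -0.6, 0], [-0.05, 0.05, 0], 0], [[-0.45, -0.35, 0.6], [0, 0, 0], 0], [[0, 0, 0.4], [0, 0, 0], 0]]'

```text
time_s: 1.9
tcp_pos: [0.5247, 0.0408, 0.2012]
eef_rot: [-179.8, 0.2, -107.1]
contact_force: [-1.8, -0.9, -1.1]
gripper_width: 0.0006
```

Run:
```python
from plant import r
from h import *
for i in range(1):
    s=r.get_state()
    go(s,f2w((-.062,-.086,.135)),162.3)
c=r.capture("scene");cv2.imwrite("pics/s2.png",cv2.resize(c["img"][145:385,235:445],None,fx=2.5,fy=2.5,interpolation=2))
```

```text
tcp f [-0.0594 -0.0779  0.2012] tip z 0.1842 F [-1.8 -0.9 -1.1] t 1.9 w 0.00059674915973702
shift units [0.21 0.07 1.65] turn units [-0.02  0.02  0.08]
```

View pics/s2.png

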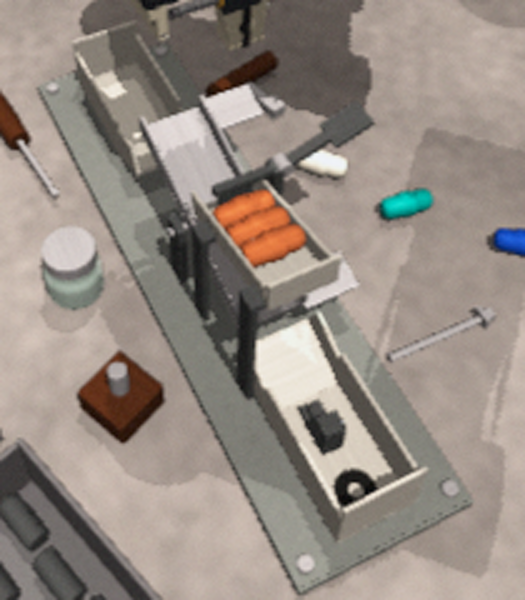

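Run:
```python
from plant import r
from h import *
s=r.get_state()
c=r.capture("scene");print(pix(c,s["tcp_pos"]-[0,0,.017]))
cv2.imwrite("pics/s3.png",cv2.resize(c["img"][20:260,230:430],None,fx=2.5,fy=2.5,interpolation=2))
```

```text
(np.float64(331.0029016785261), np.float64(159.92996610341223))
```

View pics/s3.png

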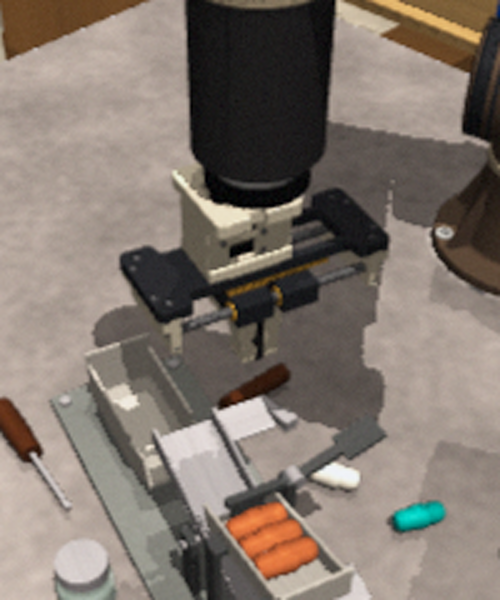

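Run:
```python
from plant import r
from h import *
c=r.capture("scene")
q=np.array([w2f(world(c,u,v)) for v in range(110,166) for u in range(275,390) if c["z_map"][v,u]>0])
q=q[(q[:,2]>.15)&(q[:,2]<.3)&(q[:,1]<.05)]
for lo in np.arange(-.18,.08,.02):
    k=q[(q[:,0]>lo)&(q[:,0]<lo+.02)]
    if len(k): print(lo.round(2),len(k),np.sort(k[:,2])[:4].round(3),k[:,1].min().round(3),k[:,1].max().round(3))
```

```text
-0.16 239 [0.247 0.248 0.249 0.249] -0.118 -0.04
-0.14 194 [0.258 0.259 0.259 0.26 ] -0.111 -0.041
-0.12 139 [0.258 0.258 0.259 0.26 ] -0.11 -0.047
-0.1 198 [0.213 0.217 0.225 0.252] -0.071 -0.04
-0.08 381 [0.181 0.183 0.183 0.185] -0.076 -0.04
-0.06 392 [0.185 0.186 0.186 0.186] -0.092 -0.04
-0.04 277 [0.244 0.244 0.244 0.245] -0.091 -0.039
-0.02 270 [0.258 0.258 0.26  0.26 ] -0.105 -0.047
-0.0 340 [0.254 0.257 0.259 0.26 ] -0.119 -0.039
0.02 447 [0.247 0.247 0.248 0.248] -0.118 -0.038
```

The fingertips are above the paddle and the body is 63 mm above the tips, so it clears. I'll come down to just above the paddle.

apply_moves --targets '[[[0.2, 0.05, 0.6], [0, 0, 0.08], 0], [[0, 0, 0.6], [0, 0, 0], 0], [[0, 0, 0.3], [0, 0, 0], 0]]'

```text
time_s: 2.35
tcp_pos: [0.5201, 0.0313, 0.1459]
eef_rot: [-179.5, 0.4, -107.8]
contact_force: [-0.2, 0.1, 0.5]
gripper_width: 0.0009
```

Run:
```python
from plant import r
from h import *
s=r.get_state()
go(s,f2w((-.062,-.086,.054+.017)),162.3)
```

```text
tcp f [-0.0609 -0.0884  0.1459] tip z 0.1289 F [-0.2  0.1  0.5] t 2.35 w 0.0008932736436818515
shift units [-0.05  0.04  1.87] turn units [-0.06  0.05 -0.01]
```

apply_moves --targets '[[[0, 0, 0.3], [-0.05, 0.05, 0], 0], [[0, 0, 0.3], [0, 0, 0], 0], [[0, 0, 0.3], [0, 0, 0], 0], [[0, 0, 0.3], [0, 0, 0], 0]]'

```text
time_s: 2.75
tcp_pos: [0.5217, 0.0309, 0.0984]
eef_rot: [-179.7, 0.1, -107.8]
contact_force: [-0.2, -1.5, 2.1]
gripper_width: 0.0005
```

Run:
```python
from plant import r
from h import *
s=r.get_state()
go(s,f2w((-.062,-.086,.054+.017)),162.3)
```

```text
tcp f [-0.0592 -0.0883  0.0984] tip z 0.0814 F [-0.2 -1.5  2.1] t 2.75 w 0.0004545037993207013
shift units [-0.06  0.07  0.68] turn units [-0.04  0.01 -0.01]
```

apply_moves --targets '[[[0, 0, 0.3], [0, 0, 0], 0], [[0, 0, 0.2], [0, 0, 0], 0], [[0, 0, 0.1], [0, 0, 0], 0]]'

```text
time_s: 3.05
tcp_pos: [0.5223, 0.0311, 0.0725]
eef_rot: [-179.7, 0.1, -107.8]
contact_force: [-2.4, 0.8, 13.8]
gripper_width: 0.0009
```

apply_moves --targets '[[[0, 0, 0.05], [0, 0, 0], 0]]'

```text
time_s: 3.15
tcp_pos: [0.5226, 0.0312, 0.0718]
eef_rot: [-179.7, 0.1, -107.7]
contact_force: [-13.4, 2.6, 38.0]
gripper_width: 0.0006
```

The force rose to 38 N at a tip height of 55 mm, so the seesaw is on its stop. I'll lift off straight up.

apply_moves --targets '[[[0, 0, -0.2], [0, 0, 0], 0], [[0, 0, -0.6], [0, 0, 0], 0], [[0, 0, -0.9], [0, 0, 0], 0], [[0, 0, -1], [0, 0, 0], 0], [[0, 0, -1], [0, 0, 0], 0]]'

```text
time_s: 3.65
tcp_pos: [0.519, 0.0304, 0.2202]
eef_rot: [179.9, -0.3, -107.7]
contact_force: [1.8, 0.4, -0.4]
gripper_width: 0.0008
```

Run:
```python
from plant import r
from h import *
s=r.get_state()
go(s,f2w((-.096,.032,.25)),72.3)
c=r.capture("scene");cv2.imwrite("pics/s4.png",cv2.resize(c["img"][145:385,235:445],None,fx=2.5,fy=2.5,interpolation=2))
q=np.array([w2f(world(c,u,v)) for v in range(170,215) for u in range(310,350)])
k=q[(q[:,0]>-.079)&(q[:,0]<-.035)&(q[:,1]>-.11)&(q[:,1]<-.065)&(q[:,2]>.03)&(q[:,2]<.12)]
print(len(k),k.mean(0)); A=np.c_[k[:,1],np.ones(len(k))];p=np.linalg.lstsq(A,k[:,2],rcond=None)[0];print("slope rad",np.arctan(p[0]),"z at -.088",p@[-.088,1])
```

```text
tcp f [-0.0617 -0.0896  0.2202] tip z 0.2032 F [ 1.8  0.4 -0.4] t 3.65 w 0.0007805546095787058
shift units [-3.04  0.86 -0.76] turn units [-0.02 -0.04 11.25]
154 [-0.0594862  -0.08181986  0.05316479]
slope rad 0.26815134368805577 z at -.088 0.051466678563596616
```

View pics/s4.png

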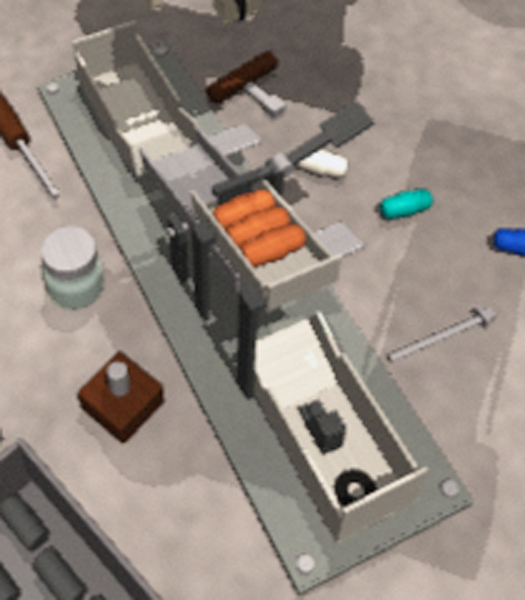

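The seesaw is at its stop: paddle slope about 0.27 rad, height 51 mm. The paddle at crop (232,140) is now down and the left one is up. Next I'll raise, turn the jaws along feeder y, and go over the latch pad.

apply_moves --targets '[[[0, 0, -1], [0, 0, 1], 0], [[0, 0, -0.4], [0, 0, 1], 0], [[0, 0, 0], [0, 0, 1], 0], [[0, 0, 0], [0, 0, 1], 0], [[0, 0, 0], [0, 0, 1], 0]]'

```text
time_s: 4.2
tcp_pos: [0.5235, 0.0315, 0.291]
eef_rot: [-179.6, 0.8, -149.0]
contact_force: [0.3, 0.0, 0.0]
gripper_width: 0.0005
```

apply_moves --targets '[[[0, 0, 0], [0, 0, 1], 0], [[0, 0, 0], [0, 0, 1], 0], [[0, 0, 0], [0, 0, 1], 0], [[0, 0, 0], [0, 0, 1], 0], [[0, 0, 0], [0, 0, 1], 0]]'

```text
time_s: 4.7
tcp_pos: [0.5236, 0.0316, 0.2913]
eef_rot: [179.7, 1.0, 169.3]
contact_force: [0.8, -0.4, -0.4]
gripper_width: 0.0004
```

Run:
```python
from plant import r
from h import *
s=r.get_state();print(s["joints"].round(1))
go(s,f2w((-.096,.032,.22)),72.3)
```

```text
[  25.2    3.9  -14.7    0.4  -70.4 -126. ]
tcp f [-0.0577 -0.0871  0.2913] tip z 0.2743 F [ 0.8 -0.4 -0.4] t 4.7 w 0.0004405498501389928
shift units [0.62 3.06 1.79] turn units [0.05 0.12 0.87]
```

apply_moves --targets '[[[0.2, 1, 0], [0.05, 0.12, 0.87], 0], [[0.3, 1, 0], [0, 0, 0], 0], [[0.4, 0.8, 0.3], [0, 0, 0], 0], [[0, 0, 0.5], [0, 0, 0], 0]]'

```text
time_s: 5.1
tcp_pos: [0.5208, 0.153, 0.2615]
eef_rot: [179.7, 0.3, 161.4]
contact_force: [-0.2, -0.5, -0.2]
gripper_width: 0.0008
```

Run:
```python
from plant import r
from h import *
s=r.get_state();print(s["joints"].round(1))
go(s,f2w((-.096,.032,.205)),72.3)
c=r.capture("scene");cv2.imwrite("pics/s5.png",cv2.resize(c["img"][45:285,235:445],None,fx=2.5,fy=2.5,interpolation=2))
```

```text
[ 3.710e+01  7.200e+00 -1.480e+01  1.000e-01 -6.760e+01 -1.457e+02]
tcp f [-0.0973  0.0277  0.2615] tip z 0.2445 F [-0.2 -0.5 -0.2] t 5.1 w 0.0008150821340297402
shift units [-0.02  0.1   1.41] turn units [ 0.03  0.04 -0.11]
```

View pics/s5.png

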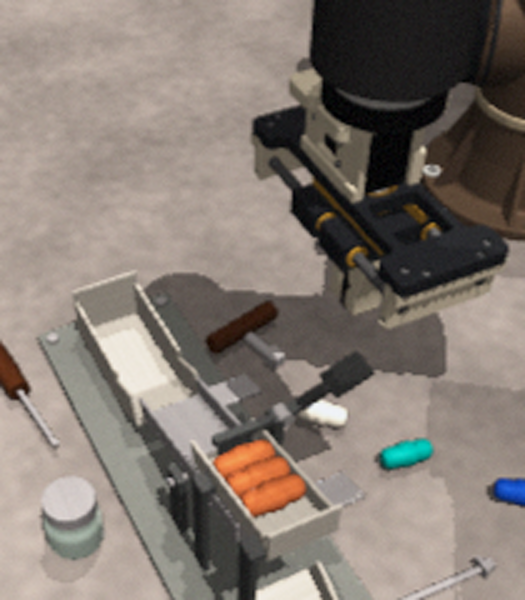

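The fingertips are above the pad at crop (352,375). I'll go down onto it.

apply_moves --targets '[[[0, 0.1, 0.7], [0, 0, -0.1], 0], [[0, 0, 0.5], [0, 0, 0], 0], [[0, 0, 0.3], [0, 0, 0], 0], [[0, 0, 0.3], [0, 0, 0], 0], [[0, 0, 0.3], [0, 0, 0], 0]]'

```text
time_s: 5.65
tcp_pos: [0.5216, 0.155, 0.1729]
eef_rot: [179.8, 0.2, 162.3]
contact_force: [-1.0, 0.0, 1.4]
gripper_width: 0.0005
```

Run:
```python
from plant import r
from h import *
s=r.get_state()
go(s,f2w((-.096,.032,.139)),72.3)
```

```text
tcp f [-0.0971  0.0299  0.1729] tip z 0.1559 F [-1.   0.   1.4] t 5.65 w 0.000496684881463426
shift units [-0.02  0.05  0.85] turn units [0.02 0.03 0.  ]
```

apply_moves --targets '[[[0, 0, 0.4], [0, 0, 0], 0], [[0, 0, 0.25], [0, 0, 0], 0], [[0, 0, 0.1], [0, 0, 0], 0]]'

```text
time_s: 5.95
tcp_pos: [0.5231, 0.1547, 0.1423]
eef_rot: [179.8, 0.3, 162.3]
contact_force: [-7.6, -0.1, 23.2]
gripper_width: 0.0003
```

apply_moves --targets '[[[0, 0, 0.08], [0, 0, 0], 0]]'

```text
time_s: 6.05
tcp_pos: [0.5234, 0.1546, 0.1417]
eef_rot: [179.8, 0.4, 162.3]
contact_force: [-19.9, 0.3, 44.3]
gripper_width: 0.0007
```

The force shows a hard stop at a tip height of 125 mm, which is what full opening predicts. I'll lift off and check.

apply_moves --targets '[[[0, 0, -0.2], [0, 0, 0], 0], [[0, 0, -0.5], [0, 0, 0], 0], [[0, 0, -1], [0, 0, 0], 0], [[0, 0, -1], [0, 0, 0], 0], [[0, 0, -1], [0, 0, 0], 0]]'

```text
time_s: 6.55
tcp_pos: [0.5201, 0.1529, 0.2912]
eef_rot: [-179.8, 0.1, 162.3]
contact_force: [1.2, 0.3, 0.8]
gripper_width: 0.0005
```

apply_moves --targets '[[[1, 0, 0], [0, 0, 0], 0], [[1, 0, 0], [0, 0, 0], 0], [[0, 0, 0], [0, 0, 0], 0], [[0, 0, 0], [0, 0, 0], 0], [[0, 0, 0], [0, 0, 0], 0]]'

```text
time_s: 7.05
tcp_pos: [0.4456, 0.1792, 0.3001]
eef_rot: [179.4, 0.6, 162.2]
contact_force: [-0.6, -0.6, 0.2]
gripper_width: 0.0001
```

Run:
```python
from plant import r
from h import *
s=r.get_state()
go(s,f2w((-.096,.032,.139)),72.3)
c=r.capture("scene");cv2.imwrite("pics/s6.png",cv2.resize(c["img"][145:385,235:445],None,fx=2.5,fy=2.5,interpolation=2))
pickle.dump(c,open("s6.pkl","wb"))
q=np.array([w2f(world(c,u,v)) for v in range(150,240) for u in range(310,400)])
k=q[(q[:,0]>-.115)&(q[:,0]<-.078)&(q[:,1]>.018)&(q[:,1]<.044)&(q[:,2]>.09)&(q[:,2]<.19)]
print(len(k),k.mean(0)); A=np.c_[k[:,0],np.ones(len(k))];p=np.linalg.lstsq(A,k[:,2],rcond=None)[0];print("slope rad",np.arctan(p[0]))
```

```text
tcp f [-0.1769  0.0298  0.3001] tip z 0.2831 F [-0.6 -0.6  0.2] t 7.05 w 0.00012810071428632944
shift units [-1.98  0.02  4.05] turn units [ 0.07  0.08 -0.01]
117 [-0.09338462  0.03195204  0.1214505 ]
slope rad 0.49752425410675327
```

View pics/s6.png

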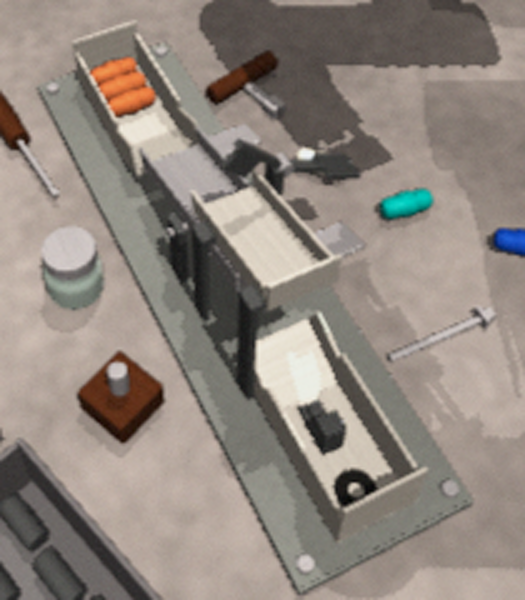

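All three shells lie in the right bin at crop (115–130,72–100). The latch slopes 0.50 rad, which is fully open. I'll check once more that everything has settled, then hand in.

Run:
```python
from plant import r
from h import *
c0=pickle.load(open("s6.pkl","rb"))
c=r.capture("scene")
d=np.abs(c["img"].astype(int)-c0["img"]).max(2)[145:385,235:445];print("changed px",(d>40).sum())
q=np.array([w2f(world(c,u,v)) for v in range(170,225) for u in range(310,350)])
k=q[(q[:,0]>-.079)&(q[:,0]<-.035)&(q[:,1]>-.11)&(q[:,1]<-.065)&(q[:,2]>.03)&(q[:,2]<.12)]
A=np.c_[k[:,1],np.ones(len(k))];p=np.linalg.lstsq(A,k[:,2],rcond=None)[0];print("paddle slope",np.arctan(p[0]),"z",p@[-.088,1])
s=r.get_state();print(s["time_s"],s["contact_force"].round(1))
r.close_job()
```

```text
changed px 4
paddle slope 0.2514976742132157 z 0.05160297499980496
7.15 [ 0.5 -0.3 -0.6]
the job is handed in; nothing more can be done
```

The job is done and handed in at 7.15 s: all three copper shells rolled into the right bin, with no sign that anything else on the counter or in the left bin moved.

- **Seesaw:** I pressed the right paddle down with closed fingertips until it hit its stop, at 38 N with the tips 55 mm above the counter.
- **Latch:** I then pressed the tail pad down to its stop, at 44 N with the tips 125 mm up. That reading is the total at the wrist. The gripper body was clear of everything by my measurements, so I take it to be all at the fingertips.

**Last checks:**
- The latch pad sloped 0.50 rad at 121 mm, which matches fully open.
- The paddle stood at about 52 mm against the 54 mm expected. Its slope read 0.25 to 0.27 rad, a little under the nominal 0.28. I put that down to depth noise, since the height and the hard stop both agree with fully over.
- The last two pictures, 0.1 s or less apart, were practically identical, and the robot was touching nothing.

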